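# Narrow and clamp the slit of a bench X-ray collimator

### The job

Set the collimator's slit for the next exposure: push the red clamp lever over to its free side, roll the knurled wheel under a fingertip until the orange pointer of the moving jaw stands at the green marker on the scale, then push the lever fully back so that the jaw is clamped there. Move the jaw by the wheel alone, never by pushing on the jaw or its bar, leave the green marker as it is set, and do not pick up or shift anything that lies around; nothing needs to be gripped.

Things in the scene. Friction and masses are not known exactly. Their poses are not given: they have to be found in the camera images.
- collimator: bench slit collimator, fixed: aluminium base 94 x 330 x 15 mm with two upright jaws, tops 116 mm high. Origin: centre of its underside on the worktop. x runs along the beam, away from the robot, y along the base to the left (yaw up to 0.25 rad), z up. Fixed jaw at y +37 to +91 mm; jaws and carriages at x -22 to +31 mm. Wheel at the -y end, clamp lever at the +y end
- wheel_top (a point): highest point of the knurled steel wheel, mid width, 79 mm high, fixed to the base: x -13, y -125 mm on the collimator. Wheel: diameter 54, width 18 mm, axle along the collimator's x at 52 mm height. Gear housing behind it (x -2 to +24 mm) 61 mm high, cheek in front 56 mm. With the clamp free, 1.5 N along the rim turns it; a fingertip pressed down with 4 to 10 N drives it by friction
- wheel (a joint): turn of the knurled wheel, rad, unlimited: grows as its top is rolled towards the collimator's +y (towards the jaws), which moves the moving jaw and pointer to +y by 9 mm per rad (1 mm for each 3 mm of rim) and narrows the slit; rolling back widens it. It stays where it is left. While clamped it does not turn
- rack: the moving jaw with its rack bar: steel bar 18 x 314 x 10 mm along the base, 21 to 31 mm high, running under the wheel and both jaws and through the clamp; on it the moving jaw, right (-y) of the fixed jaw: aluminium carriage 50 x 50 mm with an upright grey plate and dark slit edge, top 116 mm high. Not to be touched. Origin: underside of the bar, at x +5 mm on the collimator
- pointer (a point): tip of the orange pointer, 3 mm wide, on the moving jaw, just over the scale, 37 mm high; moves with the jaw along the collimator's y. At the start 14 to 39 mm to the -y side of the green marker. The white scale lies along the front of the base: x -43 to -25 mm, y -30 to +48 mm, 35 mm high
- green_mark (a point): centre of the top of the small green marker, 6 mm wide along y, clipped over the front edge of the scale, 37 mm high. Its setting differs from start to start; not to be moved. The pointer has to stand at its y along the collimator
- lever (a joint): clamp lever about an upright hinge at x -5, y +118 mm on the collimator; rad, 0 = clamped (arm points to the robot, 35 degrees towards -y), 1.22 = free, end stop (35 degrees towards +y). Starts clamped. It grips the bar below about 0.4 and lets go above about 0.5; pushing it takes 3 to 6 N at the handle; it stays where it is left
- lever_handle (a point): middle of the lever's red upright handle, a round grip of 17 mm diameter from 47 to 81 mm above the worktop (this point 64 mm high), 60 mm from the hinge, in front of the base; moves with the lever. The lever's steel arm, 8 mm thick, lies at 52 mm height
- exposure_switch: bystander: flat black cordless exposure switch with a red button, 95 x 45 x 20 mm, loose; origin at the centre of its underside
- bottle: bystander: brown reagent bottle with a white cap, 32 mm diameter, 75 mm tall, standing loose; origin at the centre of its foot
- head_torch: bystander: head torch with a black and orange strap, 156 x 122 x 72 mm, loose; origin at the centre of its underside
- curing_light: bystander: black pen-shaped curing light with a red shield on its charging foot, 80 x 75 x 170 mm, loose, left of the collimator; origin at the centre of its foot

How it is judged:
By the outcome, as a careful person would: the job done as asked, in the order asked, and still so for the second after the job is handed in, with the robot touching nothing.
It also fails if it takes over 67 s, if anything falls off the work surface, if the arm or the gripper's body presses on something with over 40 N, if the wrist force passes 120 N, or if a joint passes its speed limit or range.

### The arm

A 6-joint arm with a two-finger parallel gripper is mounted at the origin on the work surface; the furniture and walls round the work are solid. World frame = base frame: x ahead of the robot, y to its left, z up, the work surface at z = 0. Lengths are in m, angles in rad, forces in N, time in s.
With the tool pointing down it reaches from about 0.25 to 0.775 m from the base axis. Payload 4 kg.
Tool frame: the origin (TCP) lies at the centre of the arm's flange, where the gripper is bolted on; the fingertips stand 199 mm ahead of it and the grasp point (between the pads) lies 180 mm ahead of it; z points along the fingers, y is the line along which they close (so a half turn about z gives the same grasp; the last joint's range is limited). The gripper opens to 94 mm and grips with 3 to 60 N. Pads are 16 mm wide; open, the fingers measure 119 mm over their backs; the gripper's body (75 mm by 177 mm) begins 78 mm behind the grasp point.
Start: joints at [1.06, 0.087, 1.371, -0, 1.684, -0.103], TCP at [0.218, 0.505, 0.405] pointing down, gripper open.
Joint ranges: [-3.1, 3.1], [-0.76, 2.03], [0.27, 2.55], [-1.08, 4.22], [0.17, 2.65], [-2.57, 2.57]. Speed limits (rad/s): [2.79, 2.79, 3.14, 3.14, 3.14, 3.14].

### API

Orientations are given as [roll, pitch, yaw] about the fixed x, y, z axes, in that order (R = Rz(yaw) Ry(pitch) Rx(roll)).
In Python, from bench import robot, eyes, models gives the robot as it stands.
- The arm moves only by the tool step_arm, never from a script. Its argument "commands" is a list that holds one entry, the list of rows, each a list of 7 numbers: the shift along the tool's x, y, z in mm, then the turn, a rotation vector about the tool's x, y, z in rad, then the finger opening in mm, from 0 to 94. In form: [[[tx, ty, tz, wx, wy, wz, gripper], ...]]. A call has 1 to 20 rows; each row shifts and turns the commanded pose from where the row before left it, along the tool's axes as they then stand; what a row does not reach is not made up. A row lasts 1/8 s, in which the tool goes at most 62.5 mm and 10.7 degrees, less where a joint would pass 70% of its speed; a pose out of reach is approached as far as the arm can. A call is refused whole if a number of a shift passes 62.5 or a number of a turn 0.188, either way. A call with a gripper value outside its range is refused whole. The fingers move at their own pace and stop on an object; the grip force is fixed at half the most. Time passes only in rows, so rows that do not move let the fingers close. It gives the time, the measured TCP pose, the force, the opening and the grip force at its end, in the units of the state.
- robot.get_obs(): the state, without advancing time (a new reading comes with each control period).
- eyes.snapshot(name): name is "side" or "top" or "wrist"; returns a dict with "color" (420x560x3 uint8, red, green, blue), "camera_matrix" (3x3 intrinsics, pixels), "eye" and "rotation" of the camera in the world; the wrist camera has in their place "tool_from_camera" (4x4, takes a point from camera to tool coordinates, whose origin is the TCP and whose axes are the flange's). Camera axes: x right, y up, looking along -z (the intrinsics and any distortion apply to the point x, -y, -z); pixel columns grow to the right and rows downward; lengths in m; the calibration is good to about 2 mm. A picture is of the moment at which its call begins: read the wrist's pose just before it. There is no depth.
- robot.close_job(): hands the job in; it is judged then, once.
Trained networks look in a picture, given as the dict that the camera call returned (one of the last four; its "shot" number tells which), for a name from the list of things; names that differ only in an ending like _2 or _b are one class to them, and where a whole thing is asked for, a point or a joint stands for the part that bears it (a point fixed in the world has none). Each returns a list of dicts, best first, with "confidence" (0 to 1); they miss things now and then, are a little off and sometimes report something else, mostly with a low value. They report only what shows in the picture. A call takes as long as a camera call.
- models.masks_of(picture, query): "mask" (420x560 bool, what is visible of it) and "xy" ([column, row] in pixels, amid what is visible of it).
- models.tip_of(picture, query): "xy" ([column, row] in pixels: a listed point, or the origin of a listed thing).
The state is a dict: "time": time; "joint_positions": joint angles; "qvel": joint speeds; "joint_torque": joint torques, N m; "tool_pos": TCP position; "ee_rot": TCP orientation; "wrist_force": force on the tool from outside, world axes, zero at the start; "wrist_torque": the same for the moment, N m; "width": finger opening in m; "finger_force": force on a finger pad.
Only numpy, scipy, OpenCV 4.12 (cv2) and the standard library are available. Lean on these libraries where they do the work, as an engineer would, in place of code of your own. Each camera call takes 0.05 s, during which the arm holds its last target. There are 200 camera calls.

## Working session

There is one attempt and no reset: what is moved stays moved. The work goes in short steps, Python scripts to look and compute and a tool call to move; the robot and the scene stay as the last step left them, time stands still between calls to the robot, and variables do not carry over. Pictures are saved under pics/ and viewed, at most 10 in all, crops included, and the job is handed in when it is done.

Besides the shell and the picture viewer there is one more tool, called after ">>>" in YAML: its name, and indented under it one key for each argument. step_arm: Moves the arm, as the interface text tells. Its arguments: {"type":"object","properties":{"commands":{"type":"array"}},"required":["commands"]}

```bash
mkdir -p pics; cat > h.py <<'E'
import numpy as np, cv2
from scipy.spatial.transform import Rotation as R
from bench import robot, eyes, models
def snap(n):
    o=robot.get_obs(); p=eyes.snapshot(n)
    if n=='wrist':
        T=np.eye(4); T[:3,:3]=R.from_euler('xyz',o['ee_rot']).as_matrix(); T[:3,3]=o['tool_pos']
        C=T@np.array(p['tool_from_camera']); p['E'],p['Rw']=C[:3,3],C[:3,:3]
    else: p['E'],p['Rw']=np.array(p['eye']),np.array(p['rotation'])
    return p
def ray(p,xy):
    d=np.linalg.inv(p['camera_matrix'])@np.array([xy[0],xy[1],1.]); d=p['Rw']@(d*[1,-1,-1]); return p['E'],d/np.linalg.norm(d)
def atz(p,xy,z):
    e,d=ray(p,xy); return e+d*(z-e[2])/d[2]
def tri(prs):
    A=np.zeros((3,3));b=np.zeros(3)
    for p,xy in prs:
        e,d=ray(p,xy);M=np.eye(3)-np.outer(d,d);A+=M;b+=M@e
    return np.linalg.solve(A,b)
def save(p,f,box=None,s=1):
    c=p['color'][:,:,::-1]
    if box: c=c[box[1]:box[3],box[0]:box[2]]
    cv2.imwrite('pics/'+f,cv2.resize(c,None,fx=s,fy=s,interpolation=cv2.INTER_CUBIC))
E
python3 - <<'E'
from h import *
print({k:v for k,v in robot.get_obs().items() if k in('time','tool_pos','ee_rot','wrist_force','width')})
P={n:snap(n) for n in('side','top','wrist')}
for n,p in P.items():
    save(p,n+'0.png'); print(n,p['E'],[k for k in p if k not in('color',)],)
H=dict(wheel_top=.079,pointer=.037,green_mark=.037,lever_handle=.064,collimator=0)
for q in H:
    l=[]
    for n,p in P.items():
        for r in models.tip_of(p,q)[:2]:
            print(q,n,np.round(r['xy'],1),round(r['confidence'],2),np.round(atz(p,r['xy'],H[q]),4))
        r=models.tip_of(p,q)
        if r and r[0]['confidence']>.4:l.append((p,r[0]['xy']))
    if len(l)>1: print('  tri',np.round(tri(l),4))
c=np.hstack([P['side']['color'],P['top']['color']])[:,:,::-1]
cv2.imwrite('pics/both.png',cv2.resize(c,(800,300)))
E
```

```text
{'time': 0.0, 'tool_pos': array([0.21808508, 0.50480287, 0.40350754]), 'ee_rot': array([-3.13937626e+00, -1.89979169e-04,  2.73378535e+00]), 'wrist_force': array([0.70755749, 0.28552544, 0.45882891]), 'width': 0.09426666673167373}
side [0.47549884 1.04490734 0.57369619] ['camera_matrix', 'eye', 'rotation', 'shot', 'E', 'Rw']
top [ 0.2479996  -0.08252056  1.25914372] ['camera_matrix', 'eye', 'rotation', 'shot', 'E', 'Rw']
wrist [0.15389424 0.53189523 0.38400807] ['camera_matrix', 'tool_from_camera', 'shot', 'E', 'Rw']Traceback (most recent call last):
  File "<stdin>", line 11, in <module>
  File "h.py", line 14, in atz
    e,d=ray(p,xy); return e+d*(z-e[2])/d[2]
                                       ~^^^
IndexError: invalid index to scalar variable.
```

```bash
python3 - <<'E'
from h import *
p=snap('side'); print(p['rotation'],p['camera_matrix'])
p=snap('top'); print(p['rotation'])
E
```

```text
[ 1.16044584 -0.02650574 -3.11631456] [[433.47950511   0.         282.39985172]
 [  0.         433.47950511 207.58677209]
 [  0.           0.           1.        ]]
[ 0.21448683 -0.0030159  -1.52590987]
```

View pics/top0.png

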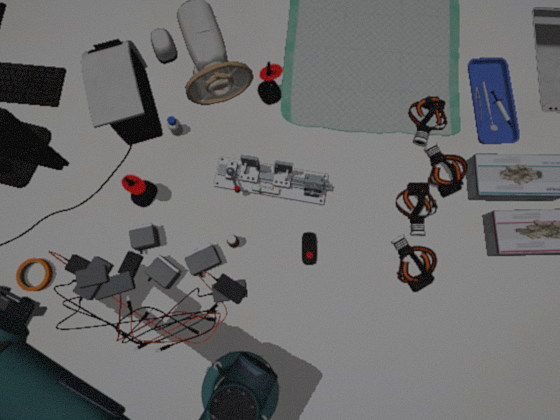

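View pics/side0.png

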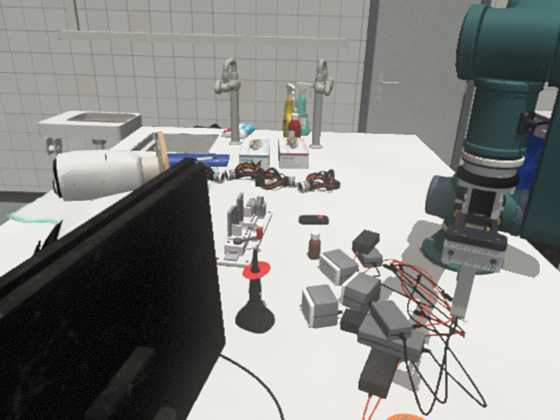

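Top view: the collimator runs from (218,170) to (330,190), with the red handle near (237,188) and the wheel near (322,183). The bottle is at (234,240), the switch at (310,248), and the curing light at (140,188), left of the collimator.

```bash
sed -i "s/np.array(p\['rotation'\])/R.from_euler('xyz',p['rotation']).as_matrix()/" h.py
cat > m.py <<'E'
from h import *
def run(names,qs):
    P={n:snap(n) for n in names}
    H=dict(wheel_top=.079,pointer=.037,green_mark=.037,lever_handle=.064,collimator=0,bottle=0,exposure_switch=0,curing_light=0)
    for q in qs:
        l=[]
        for n,p in P.items():
            r=models.tip_of(p,q)[:1]
            for a in r:
                print(q,n,np.round(a['xy'],1),round(a['confidence'],2),np.round(atz(p,a['xy'],H[q]),4))
                if a['confidence']>.4:l.append((p,a['xy']))
        if len(l)>1: print('  tri',np.round(tri(l),4))
    return P
E
python3 - <<'E'
from m import *
run(['side','top','wrist'],['wheel_top','pointer','green_mark','lever_handle','collimator','bottle','exposure_switch','curing_light'])
E
```

```text
wheel_top top [313.1 185.7] 0.84 [ 0.5646 -0.1756  0.079 ]
pointer side [256.4 224.8] 0.66 [ 0.563  -0.0605  0.037 ]
pointer top [273.9 187.2] 0.65 [ 0.5662 -0.0654  0.037 ]
  tri [ 0.565  -0.0653  0.0351]
lever_handle side [259.9 232.3] 0.44 [0.5459 0.0389 0.064 ]
lever_handle top [235.2 193. ] 0.61 [0.5373 0.0427 0.064 ]
  tri [0.5415 0.0425 0.0647]
collimator side [259.5 194.9] 0.61 [ 0.5775 -0.3799  0.    ]
collimator top [273. 182.] 0.7 [ 0.5918 -0.0615  0.    ]
  tri [ 0.5559 -0.0636  0.1276]
bottle side [260.4 232.7] 0.72 [ 0.5531 -0.0849  0.    ]
bottle top [237.1 238.1] 0.68 [0.418  0.0351 0.    ]
  tri [0.4788 0.0313 0.05  ]
exposure_switch side [310.2 222.9] 0.64 [ 0.4051 -0.1633  0.    ]
exposure_switch top [308.9 248.3] 0.56 [ 0.3977 -0.1747  0.    ]
  tri [ 0.4015 -0.1755 -0.0063]
curing_light side [257.9 319.8] 0.78 [0.5297 0.3139 0.    ]
curing_light top [143.4 192.1] 0.72 [0.543  0.3226 0.    ]
  tri [0.5351 0.3205 0.0069]
```

```bash
cat >> h.py <<'E'
def shift(target,yaw=None):
    "tool-axis shift (mm) from measured pose to a world TCP target"
    o=robot.get_obs(); M=R.from_euler('xyz',o['ee_rot']).as_matrix()
    return np.round(M.T@(np.array(target)-o['tool_pos'])*1000,1)
E
python3 - <<'E'
from h import *
p=snap('wrist'); print(np.round(p['tool_from_camera'],3)); print(shift([.59,-.06,.40]))
E
```

```text
[[ 0.001  0.971  0.24   0.07 ]
 [ 1.    -0.001 -0.001 -0.001]
 [-0.     0.24  -0.971  0.02 ]
 [ 0.     0.     0.     1.   ]]
[-565.4 -371.1    4.7]
```

>>> step_arm:
  commands:
    - [[-40,-26.5,0,0,0,0,0],[-40,-26.5,0,0,0,0,0],[-40,-26.5,0,0,0,0,0],[-40,-26.5,0,0,0,0,0],[-40,-26.5,0,0,0,0,0],[-40,-26.5,0,0,0,0,0],[-40,-26.5,0,0,0,0,0],[-40,-26.5,0,0,0,0,0],[-40,-26.5,0,0,0,0,0],[-40,-26.5,0,0,0,0,0],[-40,-26.5,0,0,0,0,0],[-40,-26.5,0,0,0,0,0],[-40,-26.5,0,0,0,0,0],[-40,-26.5,0,0,0,0,0],[0,0,0,0,0,-0.14,0],[0,0,0,0,0,-0.14,0],[0,0,0,0,0,0,0]]

```text
time: 3.82
tool_pos: [0.5852, -0.058, 0.4045]
ee_rot: [3.141, -0.0, 3.012]
wrist_force: [-0.5, 0.9, -0.7]
width: 0.0007
finger_force: 0.0
```

```bash
python3 - <<'E'
from m import *
o=robot.get_obs(); print(o['time'],o['tool_pos'],o['ee_rot'],o['wrist_force'],o['width'])
P=run(['top','wrist'],['wheel_top','pointer','green_mark','lever_handle','collimator'])
save(P['wrist'],'w1.png',s=1.4)
E
```

```text
3.825 [ 0.58515698 -0.05798663  0.40451512] [ 3.14144251e+00 -2.62186330e-04  3.01178071e+00] [-0.48722898  0.85603816 -0.69001948] 0.0006803505446333865
wheel_top top [311.6 183.7] 0.56 [ 0.5702 -0.1712  0.079 ]
wheel_top wrist [164.2 199.5] 0.66 [ 0.5648 -0.1798  0.079 ]
  tri [ 0.5617 -0.1689  0.1057]
pointer top [271.3 185.3] 0.44 [ 0.5715 -0.0576  0.037 ]
pointer wrist [275.9 174. ] 0.58 [ 0.5585 -0.0605  0.037 ]
  tri [ 0.5482 -0.0585  0.1239]
green_mark wrist [307.4 166.6] 0.63 [ 0.5547 -0.0228  0.037 ]
lever_handle wrist [364.9 154.1] 0.92 [0.5464 0.0376 0.064 ]
collimator top [273.2 180.9] 0.94 [ 0.5952 -0.0619  0.    ]
collimator wrist [285.3 193.8] 0.56 [ 0.5907 -0.0528  0.    ]
  tri [ 0.589  -0.0574  0.0167]
```

View pics/w1.png

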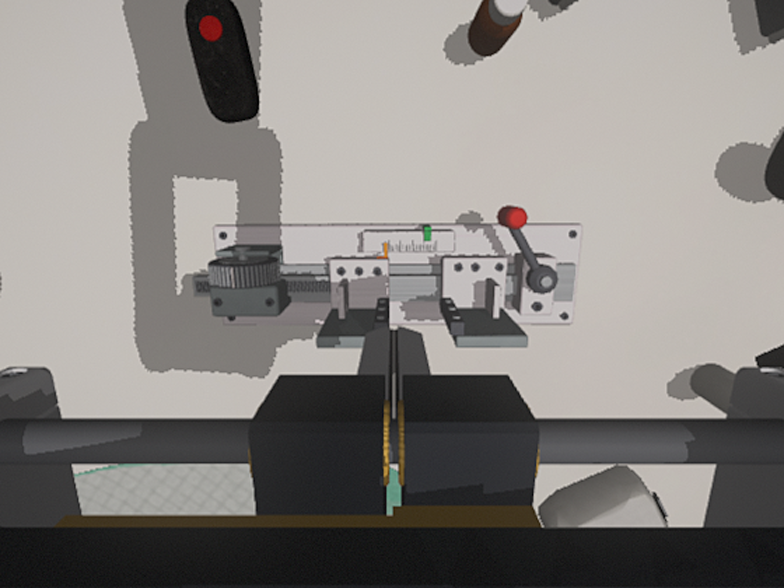

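Wrist view (up = towards the robot): the base's front corners are at (214,226) and (581,223) and its back right corner at (573,324). The red handle top is at (512,215), hinge (543,281), green marker (427,233), orange pointer (386,248), and wheel about (244,272).

```bash
cat > fit.py <<'E'
from h import *
from scipy.optimize import least_squares
def proj(p,X):
    c=(np.atleast_2d(X)-p['E'])@p['Rw']*[1,-1,-1]; u=c@np.array(p['camera_matrix']).T; return u[:,:2]/u[:,2:]
def toW(q,L): return R.from_euler('z',q[2]).apply(np.atleast_2d(L))+[q[0],q[1],0]
def toL(q,W): return R.from_euler('z',-q[2]).apply(np.atleast_2d(W)-[q[0],q[1],0])
E
python3 - <<'E'
from fit import *
import json
p=snap('wrist')
L=np.array([[-47,-165,15],[-47,165,15],[47,165,15],[-5,118,61],[-54,83.6,81]])/1000
px=np.array([[214,226],[581,223],[573.5,324],[543,281],[512,215]])/1.4
w=np.array([1,1,1,.2,.6])[:,None]
f=lambda q:(w*(proj(p,toW(q,L))-px)).ravel()
s=least_squares(f,[.59,-.06,-.125]); q=s.x; print(q,np.round(f(q).reshape(-1,2)*1.4,1))
json.dump(list(q),open('q.json','w'))
print('wheeltop px',proj(p,toW(q,[-.013,-.125,.079]))*1.4, toW(q,[-.013,-.125,.079]))
for n,u in(('green',(427,230)),('pointer',(386,246))):
    print(n,toL(q,atz(p,np.array(u)/1.4,.037)))
print(np.round(toW(q,np.array([[-54,84,64],[-54,152,64]])/1000),4))
# green / orange blobs
hsv=cv2.cvtColor(p['color'],cv2.COLOR_RGB2HSV)
for n,lo,hi in(('g',(45,120,60),(80,255,255)),('o',(10,130,120),(24,255,255))):
    m=cv2.inRange(hsv,lo,hi); m[:155]=0; m[190:]=0; m[:,:235]=0; m[:,330:]=0
    ys,xs=np.nonzero(m); print(n,len(xs),xs.mean(),ys.mean(),xs.min(),xs.max(),ys.min(),ys.max(),toL(q,atz(p,(xs.mean(),ys.mean()),.037)))
save(p,'c1.png',(140,140,420,240),2.8)
E
```

```text
[ 0.59188776 -0.05500013 -0.11742007] [[-3.4 -0.2]
 [ 2.7 -0.9]
 [ 0.1 -0.5]
 [ 0.5 -0.2]
 [ 0.6  3.2]]
wheeltop px [[232.4618842  277.88346313]] [[ 0.56433347 -0.17761645  0.079     ]]
green [[-0.04349696  0.02481781  0.037     ]]
pointer [[-0.03044846 -0.00958485  0.037     ]]
[[0.5481 0.0347 0.064 ]
 [0.5561 0.1023 0.064 ]]
g 47 304.8723404255319 166.27659574468086 303 307 162 171 [[-0.04118423  0.02469127  0.037     ]]
o 31 274.0 179.7741935483871 269 276 174 184 [[-0.02565391 -0.0116801   0.037     ]]
```

View pics/c1.png

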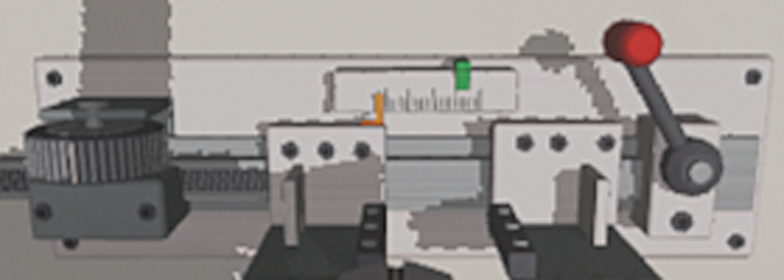

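Closer view: pointer tip at crop (379,95), green marker centre (462,75), so the jaw must go about 34 mm to +y. I'll do the lever first.

>>> step_arm:
  commands:
    - [[25,25,0,0,0,-0.012,0],[25,25,0,0,0,0,0],[0,0,36,0,0,0,0],[0,0,36,0,0,0,0],[0,0,36,0,0,0,0],[0,0,35,0,0,0,0],[0,0,0,0,0,0,0]]

```text
time: 5.35
tool_pos: [0.5403, -0.0019, 0.2585]
ee_rot: [3.142, -0.007, 3.026]
wrist_force: [0.8, -0.6, 0.6]
width: 0.0007
finger_force: 0.0
```

```bash
python3 - <<'E'
from fit import *
import json
q=json.load(open('q.json'));o=robot.get_obs();print(toL(q,o['tool_pos'])*1000,o['ee_rot'],o['wrist_force'])
p=snap('wrist')
r=models.masks_of(p,'lever_handle')[0];print(r['xy'],r['confidence'],proj(p,toW(q,np.array([[-54,83.6,81],[-54,83.6,64]])/1000)))
save(p,'w2.png')
E
```

```text
[[-57.44179601  46.6587508  258.4800541 ]] [ 3.14152043 -0.00729937  3.02567879] [ 0.75599145 -0.57544405  0.59059023]
[347.6, 254.9] 0.64 [[345.28706501 268.54637326]
 [339.60275326 257.04265332]]
```

View pics/w2.png

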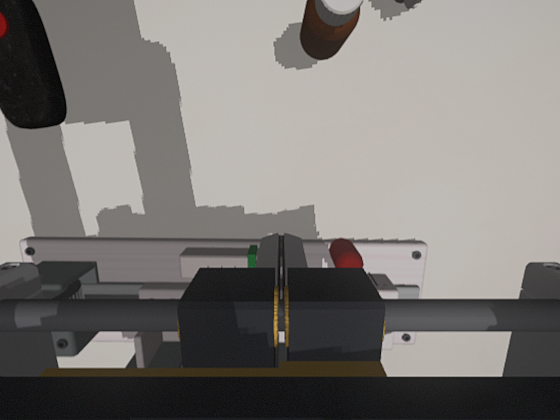

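The closed fingers at (285,240) stand right beside the red handle at (345,252), clear of the green marker at (252,257). I'll push along the handle's arc.

>>> step_arm:
  commands:
    - [[-1,8,-1,0,0,0,0],[-1,8,0,0,0,0,0],[3,7,0,0,0,0,0],[3.4,6.5,0,0,0,0,0],[2.4,7.5,0,0,0,0,0],[1,7.8,0,0,0,0,0],[0.2,7.8,0,0,0,0,0],[-1,7.8,0,0,0,0,0],[-2,7.6,0,0,0,0,0],[-2.8,7.4,0,0,0,0,0],[-2.4,4.6,0,0,0,0,0],[-2.9,4.4,0,0,0,0,0]]

```text
time: 6.95
tool_pos: [0.5546, 0.0818, 0.2625]
ee_rot: [3.141, -0.0, 3.026]
wrist_force: [-2.0, -2.3, -0.9]
width: 0.0006
finger_force: 1.6
```

```bash
python3 - <<'E'
from fit import *
import json
q=json.load(open('q.json'));o=robot.get_obs();print(toL(q,o['tool_pos'])*1000,R.from_euler('z',-q[2]).apply(o['wrist_force']))
E
```

```text
[[-53.04030158 131.46097989 262.53312066]] [-1.71651052 -2.53565475 -0.88602683]
```

>>> step_arm:
  commands:
    - [[-1,2.5,0,0,0,0,0],[-1,2.5,0,0,0,0,0],[0,0,0,0,0,0,0]]

```text
time: 7.32
tool_pos: [0.5563, 0.0843, 0.2625]
ee_rot: [-3.135, -0.003, 3.025]
wrist_force: [-6.3, -9.3, 3.0]
width: 0.0003
finger_force: 5.3
```

>>> step_arm:
  commands:
    - [[0,-15,0,0,0,0,0],[0,0,-30,0,0,0,0],[0,0,-30,0,0,0,0],[0,0,-30,0,0,0,0],[-6,-42,0,0,0,0,0],[-6,-42,0,0,0,0,0],[-6,-42,0,0,0,0,0],[-6,-42,0,0,0,0,0],[-6,-42,0,0,0,0,0],[-6,-42,0,0,0,0,0],[0,0,0,0,0,0,0]]

```text
time: 8.7
tool_pos: [0.5622, -0.1859, 0.3531]
ee_rot: [3.141, 0.004, 3.022]
wrist_force: [0.9, 0.4, -0.2]
width: 0.0003
finger_force: 0.0
```

```bash
cat > meas.py <<'E'
from fit import *
import json,sys
q=json.load(open('q.json'));o=robot.get_obs();print('t',o['time'],'L',np.round(toL(q,o['tool_pos'])*1000,1),R.from_euler('z',-q[2]).apply(o['wrist_force']).round(1),o['ee_rot'])
p=snap('wrist')
hsv=cv2.cvtColor(p['color'],cv2.COLOR_RGB2HSV)
m0=np.zeros(hsv.shape[:2],np.uint8); a=proj(p,toW(q,np.array([[-52,-50,37],[-52,60,37],[-26,60,37],[-26,-50,37]])/1000)); cv2.fillPoly(m0,[a.astype(np.int32)],255)
for n,lo,hi in(('g',(45,100,50),(85,255,255)),('o',(8,120,90),(25,255,255))):
    ys,xs=np.nonzero(cv2.inRange(hsv,lo,hi)&m0)
    if len(xs): print(n,len(xs),xs.mean().round(1),ys.mean().round(1),xs.min(),xs.max(),ys.min(),ys.max(),toL(q,atz(p,(xs.mean(),ys.mean()),.037)).round(4))
for n in('pointer','green_mark','lever_handle','wheel_top'):
    r=models.tip_of(p,n)
    if r: print(n,r[0]['xy'],round(r[0]['confidence'],2),toL(q,atz(p,r[0]['xy'],dict(lever_handle=.064,wheel_top=.079).get(n,.037))).round(4))
if len(sys.argv)>1: save(p,sys.argv[1],s=1.4)
E
python3 meas.py w3.png
```

```text
t 8.7 L [[ -14.2 -133.5  353.1]] [ 0.8  0.5 -0.2] [3.14111724 0.00357578 3.02172823]
g 58 439.0 178.0 436 443 173 183 [[-0.0412  0.0255  0.037 ]]
o 20 403.0 188.8 402 404 186 192 [[-0.0302 -0.0096  0.037 ]]
pointer [404.8, 186.9] 0.78 [[-0.0322 -0.008   0.037 ]]
green_mark [439.8, 181.8] 0.6 [[-0.0373  0.0269  0.037 ]]
lever_handle [292.0, 218.6] 0.25 [[-0.0067 -0.1231  0.064 ]]
wheel_top [289.0, 217.6] 0.77 [[-0.012  -0.1264  0.079 ]]
```

View pics/w3.png

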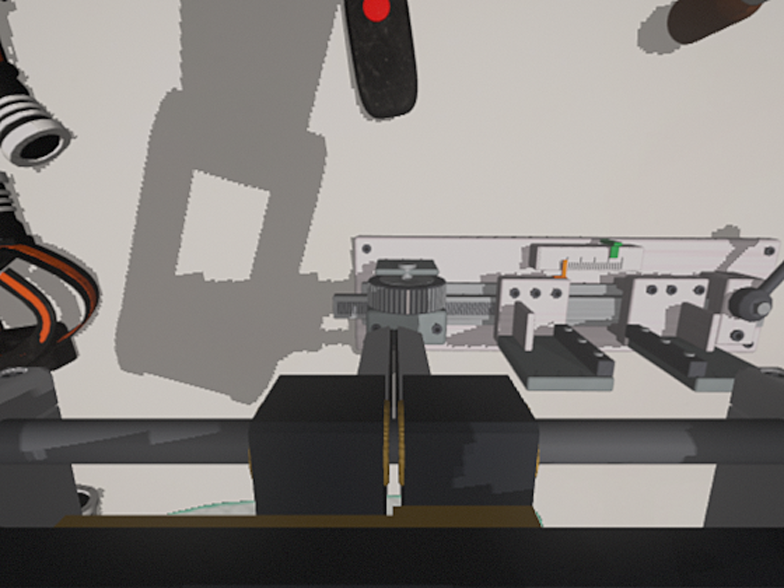

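Lever now points outwards (free side) at (770,290), and the wheel at (407,295) lies just beside the finger. Next I descend above the wheel.

>>> step_arm:
  commands:
    - [[-1,-2,24,0,0,0,0],[0,0,24,0,0,0,0],[0,0,24,0,0,0,0],[0,0,1,0,0,0,0],[0,0,1,0,0,0,0],[0,0,0,0,0,0,0]]

```text
time: 9.7
tool_pos: [0.5627, -0.1849, 0.2791]
ee_rot: [3.141, 0.001, 3.027]
wrist_force: [0.3, -0.6, -0.1]
width: 0.0002
finger_force: 0.0
```

>>> step_arm:
  commands:
    - [[0,0,1,0,0,0,0],[0,0,0,0,0,0,0]]

```text
time: 9.95
tool_pos: [0.5627, -0.1853, 0.278]
ee_rot: [3.141, 0.001, 3.026]
wrist_force: [1.1, 0.4, -0.4]
width: 0.0004
finger_force: 0.2
```

>>> step_arm:
  commands:
    - [[0,0,1,0,0,0,0],[0,0,0,0,0,0,0]]

```text
time: 10.2
tool_pos: [0.5627, -0.1854, 0.2777]
ee_rot: [-3.141, 0.001, 3.026]
wrist_force: [-1.5, -0.5, 4.9]
width: 0.0005
finger_force: 2.4
```

>>> step_arm:
  commands:
    - [[0,3,0.2,0,0,0,0],[0,4,0,0,0,0,0],[0,4,0,0,0,0,0],[0,4,0,0,0,0,0],[0,3,0,0,0,0,0],[0,0,0,0,0,0,0]]

```text
time: 10.95
tool_pos: [0.5649, -0.1674, 0.2772]
ee_rot: [-3.142, 0.002, 3.026]
wrist_force: [-0.8, -0.3, 4.6]
width: 0.0006
finger_force: 2.6
```

```bash
python3 meas.py
```

```text
t 10.95 L [[ -13.6 -114.7  277.2]] [-0.7 -0.4  4.6] [-3.14152704e+00  1.63741165e-03  3.02599557e+00]
g 110 466.1 193.2 461 473 186 200 [[-0.041   0.0252  0.037 ]]
o 39 425.8 207.5 424 428 203 212 [[-0.0298 -0.0039  0.037 ]]
pointer [426.2, 207.6] 0.79 [[-0.0297 -0.0036  0.037 ]]
green_mark [467.7, 196.2] 0.66 [[-0.0387  0.0268  0.037 ]]
wheel_top [263.7, 247.1] 0.97 [[-0.0136 -0.1261  0.079 ]]
```

>>> step_arm:
  commands:
    - [[0,0,-4,0,0,0,0],[0,-11,0,0,0,0,0],[0,-11,0,0,0,0,0],[0,0,4,0,0,0,0],[0,0,0.2,0,0,0,0],[0,5,0,0,0,0,0],[0,6,0,0,0,0,0],[0,6,0,0,0,0,0],[0,5,0,0,0,0,0],[0,0,0,0,0,0,0],[0,0,-4,0,0,0,0],[0,-11,0,0,0,0,0],[0,-11,0,0,0,0,0],[0,0,4,0,0,0,0],[0,0,0,0,0,0,0],[0,5,0,0,0,0,0],[0,6,0,0,0,0,0],[0,6,0,0,0,0,0],[0,5,0,0,0,0,0],[0,0,0,0,0,0,0]]

```text
time: 13.7
tool_pos: [0.5649, -0.1664, 0.2768]
ee_rot: [3.14, 0.001, 3.027]
wrist_force: [0.2, 1.5, 4.2]
width: 0.0007
finger_force: 2.4
```

```bash
python3 meas.py
```

```text
t 13.7 L [[ -13.7 -113.8  276.8]] [0.1 1.5 4.2] [3.13995466e+00 1.03261998e-03 3.02684937e+00]
g 105 464.4 193.5 459 471 187 200 [[-0.0412  0.0252  0.037 ]]
o 40 444.5 208.2 442 447 203 213 [[-0.0297  0.0117  0.037 ]]
pointer [445.1, 206.7] 0.87 [[-0.0309  0.012   0.037 ]]
green_mark [464.4, 199.5] 0.66 [[-0.0365  0.0259  0.037 ]]
wheel_top [262.5, 248.9] 0.9 [[-0.0127 -0.1256  0.079 ]]
```

>>> step_arm:
  commands:
    - [[0,0,-4,0,0,0,0],[0,-12,0,0,0,0,0],[0,-12,0,0,0,0,0],[0,0,4,0,0,0,0],[0,0,0,0,0,0,0],[0,5,0,0,0,0,0],[0,6,0,0,0,0,0],[0,6,0,0,0,0,0],[0,5,0,0,0,0,0],[0,0,0,0,0,0,0],[0,0,-4,0,0,0,0],[0,-11,0,0,0,0,0],[0,-11,0,0,0,0,0],[0,0,4,0,0,0,0],[0,0,0,0,0,0,0],[0,4,0,0,0,0,0],[0,4,0,0,0,0,0],[0,0,0,0,0,0,0]]

```text
time: 16.2
tool_pos: [0.5628, -0.1831, 0.278]
ee_rot: [-3.14, 0.001, 3.026]
wrist_force: [-2.8, -1.9, 6.3]
width: 0.0001
finger_force: 3.2
```

```bash
python3 meas.py w4.png; python3 - <<'E'
import cv2
i=cv2.imread('pics/w4.png'); h=i[210:340,540:740]; cv2.imwrite('pics/w4c.png',cv2.resize(h,None,fx=4,fy=4,interpolation=cv2.INTER_CUBIC))
E
```

```text
t 16.2 L [[ -13.9 -130.6  278. ]] [-2.5 -2.2  6.3] [-3.14028877e+00  8.69883552e-04  3.02632470e+00]
g 109 486.9 193.7 482 494 187 201 [[-0.0411  0.0254  0.037 ]]
o 45 480.8 208.5 478 483 204 213 [[-0.0295  0.0226  0.037 ]]
pointer [482.1, 205.7] 0.59 [[-0.0317  0.0233  0.037 ]]
green_mark [489.2, 196.7] 0.71 [[-0.0388  0.0275  0.037 ]]
wheel_top [289.2, 250.7] 0.65 [[-0.0113 -0.1258  0.079 ]]
```

View pics/w4c.png

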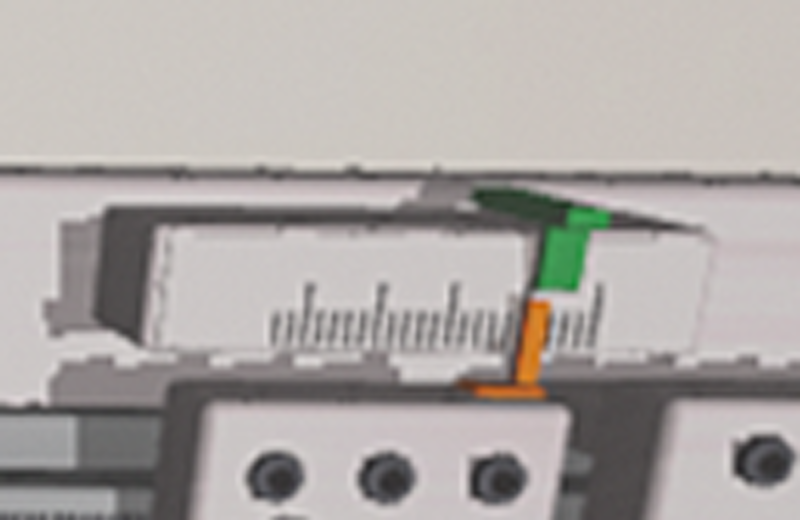

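>>> step_arm:
  commands:
    - [[0,0,-32,0,0,0,0],[0,0,-32,0,0,0,0],[0,38,0,0,0,0,0],[0,39,0,0,0,0,0],[0,39,0,0,0,0,0],[0,39,0,0,0,0,0],[0,0,0,0,0,0,0],[0,0,0,0,0,0,0]]

```text
time: 17.45
tool_pos: [0.5806, -0.0292, 0.3401]
ee_rot: [-3.142, -0.0, 3.027]
wrist_force: [-0.3, -0.3, -0.2]
width: 0.0002
finger_force: 0.0
```

```bash
python3 meas.py w5.png; python3 - <<'E'
import cv2
i=cv2.imread('pics/w5.png'); h=i[200:310,280:480]; cv2.imwrite('pics/w5c.png',cv2.resize(h,None,fx=4,fy=4,interpolation=cv2.INTER_CUBIC))
E
```

```text
t 17.45 L [[-14.2  24.3 340.1]] [-0.2 -0.3 -0.2] [-3.14153774e+00 -4.98227596e-04  3.02652003e+00]
g 71 281.5 181.6 279 284 176 187 [[-0.0412  0.0245  0.037 ]]
o 18 278.3 193.7 277 279 190 197 [[-0.0292  0.0215  0.037 ]]
pointer [278.2, 191.8] 0.56 [[-0.0311  0.0213  0.037 ]]
green_mark [282.9, 183.3] 0.61 [[-0.0395  0.0259  0.037 ]]
lever_handle [431.6, 174.1] 0.96 [[-0.0522  0.1547  0.064 ]]
wheel_top [103.6, 221.4] 0.88 [[-0.013  -0.1266  0.079 ]]
```

View pics/w5c.png

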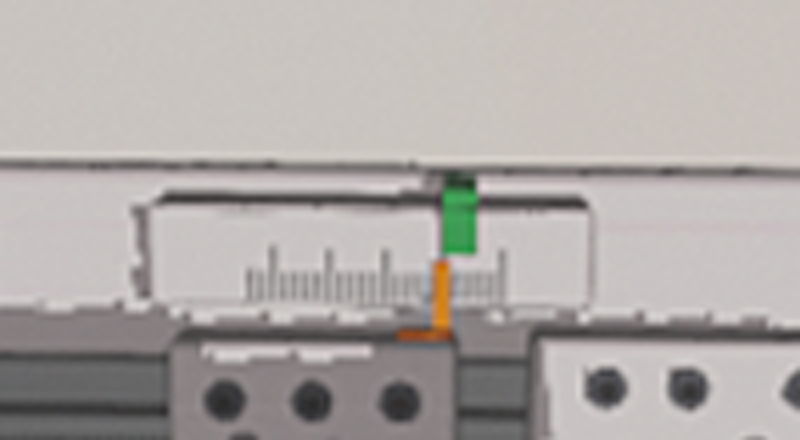

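Seen square on, the pointer centre is at 442 and the marker centre at 459.5, so it needs 3.05 mm more, about 9 mm of rim. The lever is confirmed free.

>>> step_arm:
  commands:
    - [[0,-38,0,0,0,0,0],[0,-39,0,0,0,0,0],[0,-39,0,0,0,0,0],[0,-39,0,0,0,0,0],[0,0,30,0,0,0,0],[0,0,30,0,0,0,0],[0,0,4,0,0,0,0],[0,0,0,0,0,0,0],[0,3,0,0,0,0,0],[0,3,0,0,0,0,0],[0,3,0,0,0,0,0],[0,0,0,0,0,0,0]]

```text
time: 19.2
tool_pos: [0.5641, -0.1746, 0.2783]
ee_rot: [-3.141, 0.003, 3.025]
wrist_force: [-0.4, -1.0, 7.1]
width: 0.0005
finger_force: 3.3
```

>>> step_arm:
  commands:
    - [[0,0,-32,0,0,0,0],[0,0,-32,0,0,0,0],[0,38,0,0,0,0,0],[0,38,0,0,0,0,0],[0,35,0,0,0,0,0],[0,35,0,0,0,0,0],[0,0,0,0,0,0,0],[0,0,0,0,0,0,0]]

```text
time: 20.2
tool_pos: [0.5806, -0.0297, 0.3399]
ee_rot: [-3.141, -0.001, 3.026]
wrist_force: [0.2, -0.5, -0.2]
width: 0.0008
finger_force: 0.0
```

```bash
python3 meas.py w6.png; python3 - <<'E'
import cv2
i=cv2.imread('pics/w6.png'); h=i[200:310,280:480]; cv2.imwrite('pics/w6c.png',cv2.resize(h,None,fx=4,fy=4,interpolation=cv2.INTER_CUBIC))
E
```

```text
t 20.2 L [[-14.2  23.8 339.9]] [ 0.2 -0.4 -0.2] [-3.14142948e+00 -7.99519107e-04  3.02575502e+00]
g 62 282.1 181.4 280 285 176 187 [[-0.0414  0.0246  0.037 ]]
o 24 283.0 193.5 282 284 190 197 [[-0.0295  0.0255  0.037 ]]
pointer [282.7, 192.3] 0.95 [[-0.0307  0.0252  0.037 ]]
green_mark [283.5, 182.6] 0.56 [[-0.0402  0.0259  0.037 ]]
lever_handle [432.3, 173.1] 0.92 [[-0.053   0.1546  0.064 ]]
wheel_top [105.7, 223.4] 0.82 [[-0.0114 -0.1255  0.079 ]]
```

View pics/w6c.png

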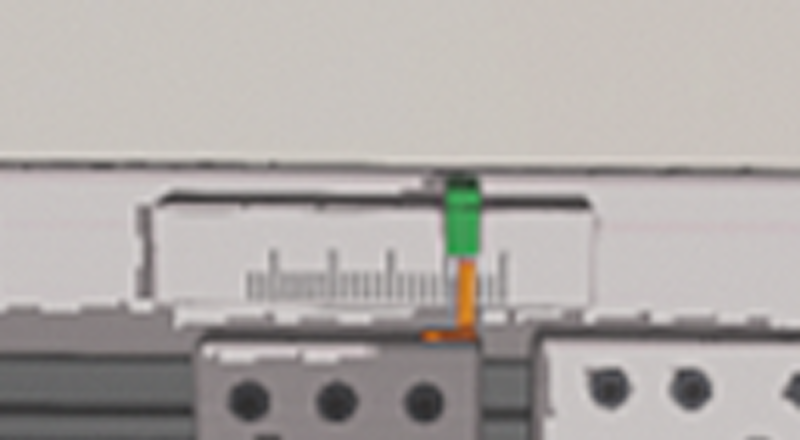

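Pointer at 467, marker at 463: roughly 0.8 mm too far. I'll measure subpixel before correcting.

```bash
cat > sub.py <<'E'
from fit import *
import json
q=json.load(open('q.json'))
for k in range(3):
    p=snap('wrist'); c=p['color'].astype(float); out=[]
    for n,x0,x1,w in(('g',-46,-36,c[:,:,1]-np.maximum(c[:,:,0],c[:,:,2])),('o',-33,-27,np.minimum(c[:,:,0]-c[:,:,2],1.6*(c[:,:,0]-c[:,:,2])))):
        w=np.clip(w-12,0,None); w=np.where(w>12,w,0)
        a=[proj(p,toW(q,[[x/1000,.025,.037]]))[0] for x in(x1,x0)]; r0,r1=sorted((int(a[0][1]),int(a[1][1])))
        ys=[]
        for r in range(r0,r1+1):
            s=slice(255,310); ww=w[r,s]
            if ww.sum()>60: ys.append(toL(q,atz(p,((ww*np.arange(255,310)).sum()/ww.sum(),r),.037))[0,1]*1000)
        out.append((n,len(ys),np.median(ys).round(2),np.round(ys,1)))
    print(out[1][2]-out[0][2],out)
E
python3 sub.py
```

```text
0.6499999999999986 [('g', 11, np.float64(24.69), array([24.7, 24.8, 24.8, 24.5, 24.6, 24.7, 24.7, 24.7, 24.7, 24.7, 24.7])), ('o', 7, np.float64(25.34), array([25.3, 25.4, 25.4, 25.3, 25.3, 25.3, 25.3]))]
0.5899999999999999 [('g', 11, np.float64(24.8), array([24.8, 24.8, 24.9, 24.6, 24.7, 24.8, 24.8, 24.8, 24.8, 24.7, 24.7])), ('o', 7, np.float64(25.39), array([25.3, 25.4, 25.4, 25.4, 25.4, 25.4, 25.4]))]
0.8000000000000007 [('g', 11, np.float64(24.71), array([24.9, 24.9, 24.9, 24.6, 24.7, 24.7, 24.7, 24.7, 24.7, 24.7, 24.7])), ('o', 7, np.float64(25.51), array([25.4, 25.5, 25.5, 25.5, 25.5, 25.5, 25.4]))]
```

>>> step_arm:
  commands:
    - [[0,-38,0,0,0,0,0],[0,-36,0,0,0,0,0],[0,-36,0,0,0,0,0],[0,-36,0,0,0,0,0],[0,0,30,0,0,0,0],[0,0,29,0,0,0,0],[0,0,0,0,0,0,0],[0,0,0,0,0,0,0],[0,0,4,0,0,0,0],[0,0,1,0,0,0,0],[0,0,0,0,0,0,0],[0,-1,0,0,0,0,0],[0,-1,0,0,0,0,0],[0,0,0,0,0,0,0]]

```text
time: 22.35
tool_pos: [0.5638, -0.1761, 0.2784]
ee_rot: [3.141, 0.002, 3.026]
wrist_force: [-2.6, 1.7, 6.8]
width: 0.0005
finger_force: 3.3
```

>>> step_arm:
  commands:
    - [[0,0,-1,0,0,0,0],[0,0,-3,0,0,0,0],[0,0,-30,0,0,0,0],[0,0,-30,0,0,0,0],[0,38,0,0,0,0,0],[0,37,0,0,0,0,0],[0,37,0,0,0,0,0],[0,37,0,0,0,0,0],[0,0,0,0,0,0,0],[0,0,0,0,0,0,0]]

```text
time: 23.6
tool_pos: [0.5808, -0.0288, 0.3399]
ee_rot: [-3.141, -0.001, 3.026]
wrist_force: [0.3, -0.1, 0.7]
width: 0.0006
finger_force: 0.0
```

```bash
python3 meas.py; python3 sub.py
```

```text
t 23.6 L [[-14.1  24.7 339.9]] [ 0.3 -0.1  0.7] [-3.14081291e+00 -5.97294688e-04  3.02579180e+00]
g 71 281.5 181.4 279 284 176 187 [[-0.0412  0.0247  0.037 ]]
o 16 281.7 192.7 281 283 190 196 [[-0.0302  0.0249  0.037 ]]
pointer [281.4, 192.9] 0.8 [[-0.03    0.0247  0.037 ]]
green_mark [283.9, 182.3] 0.41 [[-0.0404  0.027   0.037 ]]
lever_handle [432.0, 174.0] 0.58 [[-0.0521  0.1551  0.064 ]]
wheel_top [102.9, 221.7] 0.94 [[-0.0127 -0.127   0.079 ]]
0.39000000000000057 [('g', 11, np.float64(24.64), array([24.6, 24.6, 24.7, 24.6, 24.4, 24.6, 24.6, 24.7, 24.7, 24.7, 24.7])), ('o', 7, np.float64(25.03), array([25.1, 25.2, 25.1, 25. , 25. , 25. , 25. ]))]
0.370000000000001 [('g', 11, np.float64(24.73), array([24.7, 24.6, 24.9, 24.7, 24.7, 24.7, 24.7, 24.7, 24.8, 24.8, 24.7])), ('o', 7, np.float64(25.1), array([25.2, 25.2, 25.1, 25.1, 25.1, 25.1, 25.1]))]
0.3000000000000007 [('g', 11, np.float64(24.7), array([24.9, 24.9, 24.9, 24.7, 24.7, 24.7, 24.7, 24.7, 24.7, 24.7, 24.7])), ('o', 7, np.float64(25.0), array([25.2, 25. , 25. , 25. , 25.1, 25. , 25.1]))]
```

>>> step_arm:
  commands:
    - [[0,-38,0,0,0,0,0],[0,-36,0,0,0,0,0],[0,-36,0,0,0,0,0],[0,-36,0,0,0,0,0],[0,0,30,0,0,0,0],[0,0,29,0,0,0,0],[0,0,0,0,0,0,0],[0,0,0,0,0,0,0],[0,0,4,0,0,0,0],[0,0,1,0,0,0,0],[0,0,0,0,0,0,0],[0,-1,0,0,0,0,0],[0,-1,0,0,0,0,0],[0,0,0,0,0,0,0]]

```text
time: 25.75
tool_pos: [0.564, -0.175, 0.2784]
ee_rot: [3.141, 0.002, 3.026]
wrist_force: [-1.2, 1.9, 6.1]
width: 0.0002
finger_force: 3.2
```

>>> step_arm:
  commands:
    - [[0,0,-1,0,0,0,0],[0,0,-3,0,0,0,0],[0,0,-30,0,0,0,0],[0,0,-30,0,0,0,0],[0,38,0,0,0,0,0],[0,37,0,0,0,0,0],[0,37,0,0,0,0,0],[0,37,0,0,0,0,0],[0,0,0,0,0,0,0],[0,0,0,0,0,0,0]]

```text
time: 27.0
tool_pos: [0.5809, -0.0278, 0.3399]
ee_rot: [-3.141, -0.001, 3.026]
wrist_force: [-0.3, -0.4, 0.3]
width: 0.0007
finger_force: 0.0
```

```bash
python3 meas.py w7.png; python3 sub.py
```

```text
t 27.0 L [[-14.1  25.7 339.9]] [-0.2 -0.4  0.3] [-3.14073741e+00 -5.71659233e-04  3.02579203e+00]
g 71 280.5 181.4 278 283 176 187 [[-0.0412  0.0247  0.037 ]]
o 14 280.5 193.0 280 281 190 196 [[-0.0299  0.0247  0.037 ]]
pointer [281.6, 192.3] 0.67 [[-0.0305  0.0258  0.037 ]]
green_mark [284.5, 184.4] 0.52 [[-0.0383  0.0286  0.037 ]]
lever_handle [428.0, 173.6] 0.6 [[-0.0524  0.1526  0.064 ]]
wheel_top [102.1, 222.5] 0.83 [[-0.012  -0.1268  0.079 ]]
-0.010000000000001563 [('g', 11, np.float64(24.67), array([24.6, 24.7, 24.8, 24.7, 24.6, 24.7, 24.7, 24.7, 24.7, 24.6, 24.6])), ('o', 7, np.float64(24.66), array([24.7, 24.6, 24.7, 24.7, 24.7, 24.7, 24.7]))]
-0.1999999999999993 [('g', 11, np.float64(24.77), array([24.8, 24.8, 24.9, 24.7, 24.7, 24.8, 24.8, 24.8, 24.8, 24.8, 24.8])), ('o', 7, np.float64(24.57), array([24.6, 24.6, 24.6, 24.6, 24.6, 24.6, 24.5]))]
-0.1700000000000017 [('g', 11, np.float64(24.75), array([24.9, 24.8, 24.7, 24.7, 24.7, 24.8, 24.8, 24.8, 24.8, 24.7, 24.7])), ('o', 7, np.float64(24.58), array([24.5, 24.6, 24.6, 24.6, 24.6, 24.6, 24.6]))]
```

Pointer is on the marker within about 0.1 mm. Now round to the far side of the handle to push it back.

>>> step_arm:
  commands:
    - [[8,32,0,0,0,0,0],[8,32,0,0,0,0,0],[8,32,0,0,0,0,0],[8,32,0,0,0,0,0],[8,33,0,0,0,0,0],[0,0,26,0,0,0,0],[0,0,26,0,0,0,0],[0,0,26,0,0,0,0],[0,0,0,0,0,0,0]]

```text
time: 28.52
tool_pos: [0.559, 0.1369, 0.2597]
ee_rot: [-3.14, -0.005, 3.026]
wrist_force: [-0.4, 0.3, 0.8]
width: 0.0005
finger_force: 0.0
```

```bash
python3 meas.py | grep -v '^[go] '
```

```text
t 28.525 L [[-55.2 186.7 259.7]] [-0.4  0.2  0.8] [-3.14022914 -0.00538308  3.02560983]
pointer [64.1, 266.1] 0.8 [[-0.0317  0.0251  0.037 ]]
green_mark [61.3, 254.8] 0.57 [[-0.0407  0.0246  0.037 ]]
lever_handle [230.2, 254.0] 0.56 [[-0.0527  0.1538  0.064 ]]
wheel_top [62.7, 265.2] 0.45 [[-0.0516  0.0576  0.079 ]]
```

>>> step_arm:
  commands:
    - [[0,-7,-1,0,0,0,0],[0,-6.6,0,0,0,0,0],[3.9,-6.2,0,0,0,0,0],[3,-6.7,0,0,0,0,0],[2.2,-7,0,0,0,0,0],[1.4,-7.2,0,0,0,0,0],[0.4,-7.3,0,0,0,0,0],[-0.4,-7.3,0,0,0,0,0],[-1.4,-7.2,0,0,0,0,0],[-2.2,-7,0,0,0,0,0],[-3,-6.7,0,0,0,0,0],[-3.9,-6.2,0,0,0,0,0],[-1,-2.5,0,0,0,0,0],[0,0,0,0,0,0,0]]

```text
time: 30.52
tool_pos: [0.5504, 0.0539, 0.2629]
ee_rot: [3.136, -0.004, 3.026]
wrist_force: [-4.3, 10.3, 1.3]
width: 0.0004
finger_force: 4.6
```

>>> step_arm:
  commands:
    - [[-1,-2,0,0,0,0,0],[0,0,0,0,0,0,0]]

```text
time: 30.78
tool_pos: [0.5507, 0.0531, 0.2628]
ee_rot: [3.133, -0.006, 3.027]
wrist_force: [-5.2, 13.5, 2.8]
width: 0.0005
finger_force: 6.5
```

>>> step_arm:
  commands:
    - [[2,10,0,0,0,0,0],[0,12,0,0,0,0,0],[0,0,-30,0,0,0,0],[0,0,-30,0,0,0,0],[0,0,-20,0,0,0,0],[-10,-34,0,0,0,0,0],[-10,-34,0,0,0,0,0],[-18,-33,0,0,0,0,0],[0,0,0,0,0,0,0],[0,0,0,0,0,0,0]]

```text
time: 32.02
tool_pos: [0.5785, -0.0319, 0.3432]
ee_rot: [-3.142, 0.0, 3.025]
wrist_force: [-0.0, -0.4, 0.3]
width: 0.0005
finger_force: 0.0
```

```bash
python3 meas.py w8.png; python3 sub.py|cut -c1-60
```

```text
t 32.025 L [[-16.   21.4 343.2]] [ 0.  -0.4  0.3] [-3.14154134e+00  8.50871007e-05  3.02540869e+00]
g 59 284.9 182.7 282 287 177 188 [[-0.0412  0.0249  0.037 ]]
o 17 284.8 193.6 284 286 191 197 [[-0.0303  0.0249  0.037 ]]
pointer [284.6, 192.8] 0.92 [[-0.0312  0.0247  0.037 ]]
green_mark [288.8, 183.8] 0.42 [[-0.0401  0.0288  0.037 ]]
lever_handle [354.9, 174.3] 0.65 [[-0.0529  0.086   0.064 ]]
wheel_top [111.6, 223.2] 0.68 [[-0.0122 -0.1249  0.079 ]]
0.060000000000002274 [('g', 11, np.float64(24.61), array([24
0.029999999999997584 [('g', 11, np.float64(24.76), array([25
-0.120000000000001 [('g', 11, np.float64(24.86), array([24.9
```

View pics/w8.png

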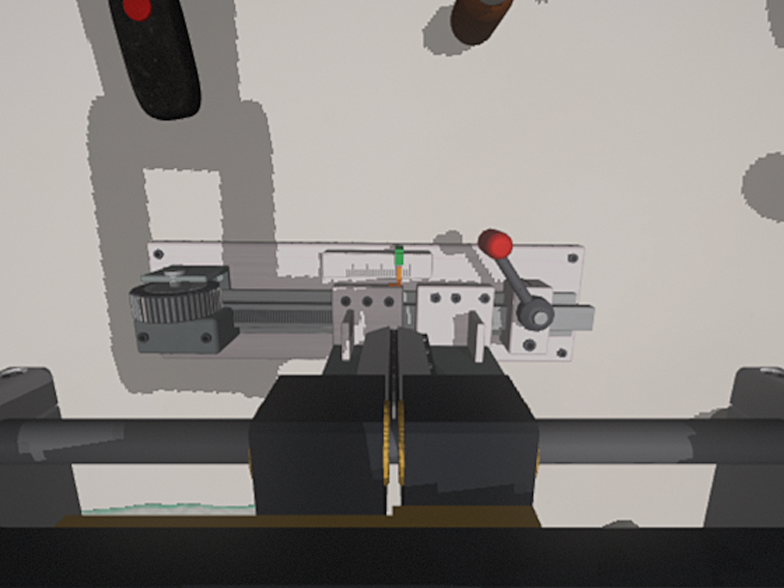

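The lever is back at the clamped side, (495,244), and the orange pointer at (399,272) lines up with the green marker at (399,256). The arm is clear, so I'm handing in.

```bash
python3 -c "
from bench import robot
print(robot.close_job())"
```

```text
the job is handed in; nothing more can be done
None
```

The job is handed in at about 32 s of the 67 s: I freed the clamp, rolled the wheel until the pointer stood within about 0.1 mm of the green marker by camera, and pushed the lever back to its clamped stop, with the arm left clear.

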